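# Fetch the eyelet tin from behind the shoe-dressing bottles

### The job

Stand the three shoe-dressing bottles that crowd the yellow-lidded eyelet tin upright in the green side tray, and with all three there set the tin in the middle of the round blue pad and let go of it. Then put every bottle back upright on the exact spot on the wooden board where it stood at the start (remember which stood where). Tip nothing over, and leave the sandal, pliers and hammer where they lie.

Things in the scene. Friction and masses are not known exactly. Their poses are not given: they have to be found in the camera images.
- black_center (a point): shoe-dressing bottle, black body, white cap, 104 mm tall, about 130 g: round body 38 mm across up to 84 mm, then shoulder and 28 mm cap. One of three upright on the board in an arc round the robot's side of the tin (13 mm gaps); which place varies. Point: its centre, 52 mm above the foot, z up. Held 60 to 70 mm above the foot, fingers pass over the tin and the gripper stays above the other caps.
- red_center (a point): shoe-dressing bottle, dark red body, black cap, 104 mm tall, about 130 g: round body 38 mm across up to 84 mm, then shoulder and 28 mm cap. One of three upright on the board in an arc round the robot's side of the tin (13 mm gaps); which place varies. Point: its centre, 52 mm above the foot, z up. Held 60 to 70 mm above the foot, fingers pass over the tin and the gripper stays above the other caps.
- cream_center (a point): shoe-dressing bottle, cream body, blue cap, 104 mm tall, about 130 g: round body 38 mm across up to 84 mm, then shoulder and 28 mm cap. One of three upright on the board in an arc round the robot's side of the tin (13 mm gaps); which place varies. Point: its centre, 52 mm above the foot, z up. Held 60 to 70 mm above the foot, fingers pass over the tin and the gripper stays above the other caps.
- tin_center (a point): low round steel tin of eyelets with a yellow lid, a white disc on its top, closed, 48 mm across, 30 mm tall, about 110 g. Stands on the wooden board behind (beyond) the three bottles, too crowded to reach until they are gone. This point is its centre, 15 mm above its foot; z up.
- board: fixed light-wood board, top 12 mm above the bench. Origin on the bench plane under the tin's place; spans x -105 to +65, y -105 to +105 mm; +x points away from the robot, turned up to 0.25 rad. Bottles stand near (-56, 0), (-10, 56), (-10, -56) mm: pinching them along the board's x leaves room for the fingers. A ledge 14 mm high, 12 mm thick, runs along y at x = +72 mm.
- tray: fixed shallow green tray, empty, the side area; 280 x 130 mm outside (long along its own x), walls 5 mm thick and 18 mm high, inner floor 5 mm above the bench. Origin: centre of its underside; x along its length, yaw up to about 0.2 rad. Left or right of the board. Takes the bottles in a row along x, 80 mm apart, pinched across the row.
- pad: fixed round blue pad, 84 mm across, 5 mm thick, on the bench at the other side of the board from the tray. Origin: centre of its underside, z up.
- sandal: leather sandal under repair, about 265 x 90 x 75 mm, lying across just beyond the blue pad; bystander. Origin: underside, about mid-length.
- pliers: punch pliers with one red handle, about 175 mm long and 20 mm high, lying beyond the board; bystander. Origin: underside near the middle.
- hammer: small hammer 220 mm long, lying across just beyond the far end of the tray; bystander. Origin: underside, about mid-length.
Not all that is in view belongs to the job. Of the things that look like the part that bears red_center, the smaller one is meant.

How it is judged:
By the outcome, as a careful person would: the job done as asked, in the order asked, and still so for the second after the job is handed in, with the robot touching nothing.
It also fails if it takes over 144 s, if anything falls off the work surface, if the arm or the gripper's body presses on something with over 40 N, if the wrist force passes 120 N, or if a joint passes its speed limit or range.

### The arm

A 6-joint arm with a two-finger parallel gripper is mounted at the origin on the work surface. World frame = base frame: x ahead of the robot, y to its left, z up, the work surface at z = 0. Lengths are in m, angles in rad, forces in N, time in s.
With the tool pointing down it reaches from about 0.425 to 0.95 m from the base axis. Payload 3.5 kg.
Tool frame: the origin (TCP) lies at the very end of the fingers, on their centre line; the grasp point (between the pads) lies 19 mm behind it (ctrl.grip_point_offset is the distance from the TCP to the grasp point, in m); z points along the fingers, y is the line along which they close (so a half turn about z gives the same grasp; the last joint's range is limited). The gripper opens to 85 mm and grips with 20 to 120 N. Pads are 22 mm wide; open, the fingers measure 114 mm over their backs; the gripper's body (76 mm by 85 mm) begins 54 mm behind the grasp point. The pads swing forward as they close: fully open they stand 13 mm farther back than shut.
Start: joints at [-1.352, 0.286, 1.577, -0, 1.279, -0.15], TCP at [0.243, -0.63, 0.231] pointing down, gripper open.
Joint ranges: [-2.77, 2.77], [-0.9, 2.22], [0.21, 2.48], [-1.53, 4.67], [0.24, 2.81], [-2.84, 2.84]. Speed limits (rad/s): [2.79, 2.79, 3.14, 3.14, 3.14, 3.14].

### API

Orientations are given as a unit quaternion [x, y, z, w].
In Python, from plant import ctrl gives the robot as it stands. The module is installed in compiled form; this text tells all that it offers.
- The arm moves only by the shell command python3 -m pendant 'ROWS' [OPENING] [FORCE]. ROWS is JSON, a list of rows, each an object of numbers: "dx", "dy", "dz": the shift along the tool's x, y, z in cm; "twist": the turn about the tool's z in degrees. A call has 1 to 10 rows; each row is the pose to reach, as a shift and turn from the pose commanded when the call began, along the tool's axes at that moment; what a row does not reach only later rows make up. A row lasts 1/8 s, in which the tool goes at most 62.5 mm and 10.7 degrees, less where a joint would pass 70% of its speed; a pose out of reach is approached as far as the arm can. A call with a gripper value outside its range is refused whole. OPENING is the opening in per cent of the stroke, from 0 (shut) to 100 (fully open), set as the call begins (- or left out, the last holds). The fingers move at their own pace and stop on an object; FORCE is the grip in N (left out, the last holds). Time passes only in rows, so rows that repeat a pose let the fingers close. It gives the time, the measured TCP pose, the force, the opening and the grip force at its end, in the units of the state.
- ctrl.get_state(): the state, without advancing time (a new reading comes with each control period).
- ctrl.read_camera(name): name is "side" or "top" or "wrist"; returns a dict with "img" (420x560x3 uint8, red, green, blue), "depth" (420x560 float32, m along the optical axis (not along the pixel's ray), 0 where there is no reading), "camera_matrix" (3x3 intrinsics, pixels), "xyz" and "rotation" of the camera in the world; the wrist camera has in their place "tool_from_camera" (4x4, takes a point from camera to tool coordinates, whose origin is the TCP and whose axes are the flange's). Camera axes: x right, y up, looking along -z (the intrinsics and any distortion apply to the point x, -y, -z); pixel columns grow to the right and rows downward; lengths in m; the calibration is good to about 2 mm. The wrist camera is an equidistant fisheye: a pixel r from the principal point sees the ray r / f radians off the axis. A picture is of the moment at which its call begins: read the wrist's pose just before it.
- ctrl.sign_off(): hands the job in; it is judged then, once.
The state is a dict: "time": time; "qpos": joint angles; "dq": joint speeds; "joint_efforts": joint torques, N m; "eef_pos": TCP position; "tcp_rot": TCP orientation; "contact_force": force on the tool from outside, world axes, zero at the start; "wrist_torque": the same for the moment, N m; "opening": opening from 0.0 (shut) to 1.0 (fully open); "finger_force": force on a finger pad.
Only numpy, scipy, OpenCV 4.12 (cv2) and the standard library are available. Lean on these libraries where they do the work, as an engineer would, in place of code of your own. Each camera call takes 0.05 s, during which the arm holds its last target. There are 200 camera calls.

## Working session

There is one attempt and no reset: what is moved stays moved. The work goes in short steps, Python scripts to look and compute and a shell command to move; the robot and the scene stay as the last step left them, time stands still between calls to the robot, and variables do not carry over. Pictures are saved under pics/ and viewed, at most 14 in all, crops included, and the job is handed in when it is done.

```bash
mkdir -p pics; python3 - <<'E'
from plant import ctrl
import cv2,pickle,numpy as np
d={}
for n in("top","side"):
    c=ctrl.read_camera(n);d[n]=c
    cv2.imwrite(f"pics/{n}0.png",c["img"][:,:,::-1])
    print(n,c["camera_matrix"],c["xyz"],c["rotation"],[k for k in c])
pickle.dump(d,open("c0.pkl","wb"))
s=ctrl.get_state();print(s["time"],s["eef_pos"],s["tcp_rot"],s["opening"])
E
```

```text
top [[433.2071626    0.         279.92148237]
 [  0.         433.2071626  213.88631926]
 [  0.           0.           1.        ]] [ 0.45095146 -0.01900497  0.98031399] [ 0.07805435 -0.06210885 -0.69888756  0.70824162] ['img', 'depth', 'camera_matrix', 'xyz', 'rotation']
side [[502.91828036   0.         277.19019599]
 [  0.         502.91828036 212.15906552]
 [  0.           0.           1.        ]] [0.50672603 1.01127718 0.77551505] [-0.02440184  0.4654115   0.8833628  -0.0496674 ] ['img', 'depth', 'camera_matrix', 'xyz', 'rotation']
0.1 [ 0.24324182 -0.62898909  0.2300436 ] [ 9.83046011e-01  1.83355758e-01 -2.88894468e-05 -1.09795905e-03] 1.0005229052838776
```

View pics/top0.png

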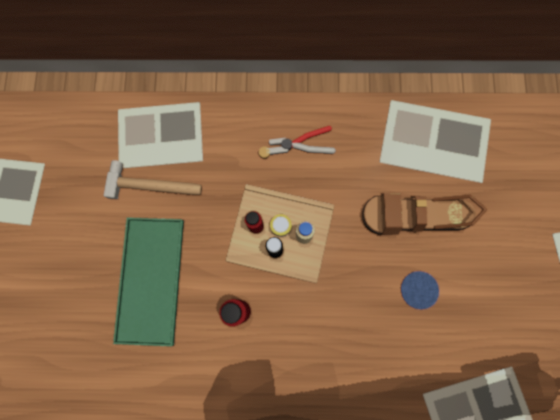

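View pics/side0.png

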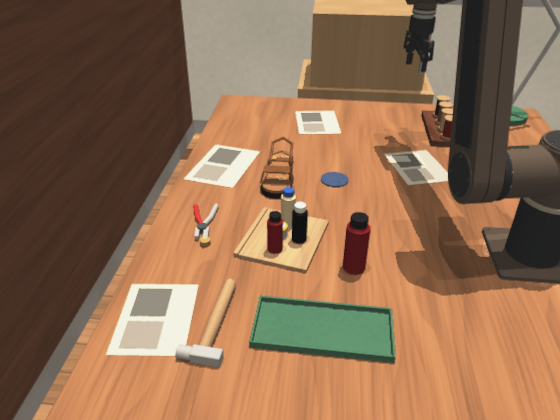

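The top view shows the board around (280,232), with the small red bottle at (254,220), the black one at (274,246), the cream one at (305,231) and the tin at (280,226). The tray is at (150,282), the pad at (420,290), and the large red decoy at (234,312) stands between the board, the robot and the tray. The side view agrees with this.

```bash
cat > h.py <<'E'
import numpy as np,cv2
from scipy.spatial.transform import Rotation as R
def cast(c,uv,z):
    K=c["camera_matrix"];uv=np.atleast_2d(np.asarray(uv,float))
    d=np.c_[(uv[:,0]-K[0,2])/K[0,0],-(uv[:,1]-K[1,2])/K[1,1],-np.ones(len(uv))]
    r=c["rotation"];r=np.array(r);M=r if r.shape==(3,3) else R.from_quat(r).as_matrix()
    d=d@M.T;o=np.array(c["xyz"]);t=(z-o[2])/d[:,2]
    return o+d*t[:,None]
def cloud(c):
    h,w=c["depth"].shape;v,u=np.mgrid[:h,:w];K=c["camera_matrix"];z=c["depth"]
    p=np.stack([(u-K[0,2])/K[0,0]*z,-(v-K[1,2])/K[1,1]*z,-z],-1)
    r=np.array(c["rotation"]);M=r if r.shape==(3,3) else R.from_quat(r).as_matrix()
    return p@M.T+np.array(c["xyz"])
def blob(mask):
    n,l,s,ce=cv2.connectedComponentsWithStats(mask.astype(np.uint8))
    if n<2:return None
    i=1+s[1:,4].argmax();return l==i
E
python3 - <<'E'
import pickle,numpy as np,cv2
from h import *
d=pickle.load(open("c0.pkl","rb"));c=d["top"];P=cloud(c);Z=P[...,2]
hsv=cv2.cvtColor(c["img"],cv2.COLOR_RGB2HSV);H,S,V=[hsv[...,i].astype(int) for i in range(3)]
def box(u,v,r):
    m=np.zeros(Z.shape,bool);m[v-r:v+r+1,u-r:u+r+1]=1;return m
for n,u,v,z in(("red",253,218,.116),("black",273,243,.116),("cream",306,229,.116),("tin",280,226,.042),("decoy",231,313,.15)):
    b=box(u,v,14);zm=np.percentile(Z[b],98)
    m=blob(b&(Z>(z-.006)) ) if n!="tin" else blob(b&(Z>.033)&(Z<.05)&(((H>20)&(H<35)&(S>120))|((S<60)&(V>150))))
    if n=="decoy": m=blob(b&(Z>zm-.01))
    vv,uu=np.nonzero(m);zz=np.median(Z[m])
    (cx,cy),r=cv2.minEnclosingCircle(np.c_[uu,vv].astype(np.float32))
    print(n,"ztop",zm.round(4),"med",zz.round(4),"n",m.sum(),"px",cx,cy,r,"cloud",P[m].mean(0).round(4),"ray",cast(c,[uu.mean(),vv.mean()],z if n!="decoy" else zm).round(4), "diam",(P[m].max(0)-P[m].min(0)).round(3))
for n,m,z in(("tray",(H>60)&(H<95)&(S>90)&(Z<.03),.018),("pad",(H>100)&(H<125)&(S>100)&box(420,290,30),.005)):
    m=blob(m);vv,uu=np.nonzero(m)
    Q=cast(c,np.c_[uu,vv],z)[:,:2]
    rc=cv2.minAreaRect((Q*1000).astype(np.float32));print(n,m.sum(),rc,Q.mean(0),np.median(Z[m]))
# board by height
m=blob((Z>.008)&(Z<.018)&box(280,232,65));vv,uu=np.nonzero(m)
Q=cast(c,np.c_[uu,vv],.012)[:,:2];print("board",m.sum(),cv2.minAreaRect((Q*1000).astype(np.float32)))
m=blob((Z>.021)&(Z<.03)&box(285,197,50));vv,uu=np.nonzero(m);Q=cast(c,np.c_[uu,vv],.026)[:,:2];print("ledge",m.sum(),cv2.minAreaRect((Q*1000).astype(np.float32)))
print("bench z",np.median(Z[250:300,340:390]))
E
```

```text
red ztop 0.1167 med 0.1147 n 141 px 251.10714721679688 217.0 7.17724609375 cloud [0.6168 0.059  0.1207] ray [[0.6177 0.0596 0.116 ]] diam [0.18  0.092 0.87 ]
black ztop 0.1168 med 0.1146 n 147 px 272.8157958984375 244.1842041015625 6.9559454917907715 cloud [0.5622 0.0147 0.1205] ray [[0.5628 0.015  0.116 ]] diam [0.125 0.046 0.869]
cream ztop 0.1171 med 0.1149 n 142 px 305.0 228.0 6.708303928375244 cloud [ 0.5956 -0.0491  0.1209] ray [[ 0.5964 -0.0492  0.116 ]] diam [0.158 0.042 0.87 ]
tin ztop 0.1151 med 0.0413 n 296 px 280.0873718261719 224.2427215576172 10.757733345031738 cloud [0.6165 0.0031 0.0412] ray [[0.6163 0.0031 0.042 ]] diam [0.046 0.044 0.014]
decoy ztop 0.148 med 0.1454 n 340 px 230.1923065185547 312.4230651855469 10.57878303527832 cloud [0.4284 0.0921 0.1478] ray [[0.4284 0.092  0.148 ]] diam [0.042 0.131 0.842]
tray 28 ((602.3428955078125, 348.32763671875), (3.710624933242798, 48.16314697265625), 87.77674102783203) [0.60216774 0.34844921] 0.005081970192411245
pad 446 ((479.64166259765625, -304.57220458984375), (69.87057495117188, 69.92236328125), 86.86872100830078) [ 0.48051294 -0.30378098] 0.003931572207147183
board 5678 ((604.4144287109375, 4.628532409667969), (209.63539123535156, 183.0541229248047), 77.21154022216797)
ledge 5 ((581.1216430664062, -40.91460037231445), (9.900566101074219, 1.9988360404968262), 63.89250183105469)
bench z -0.0010083875966471756
```

```bash
cat > go.py <<'E'
# usage: go.py x y z theta_deg -> shift in tool axes (cm, deg)
import sys,numpy as np
from plant import ctrl
from scipy.spatial.transform import Rotation as R
s=ctrl.get_state();M=R.from_quat(s["tcp_rot"]).as_matrix()
th=np.degrees(np.arctan2(M[1,0],M[0,0]))
print("t %.2f"%s["time"],"pos",np.round(s["eef_pos"],4),"th %.1f"%th,"F",np.round(s["contact_force"],1),"open %.3f"%s["opening"],"ff",s["finger_force"],"q6 %.2f"%s["qpos"][5])
a=list(map(float,sys.argv[1:]))
for i in range(0,len(a),4):
    d=M.T@(np.array(a[i:i+3])-s["eef_pos"])*100
    print("to",a[i:i+4],"dx dy dz",d.round(2),"twist %.1f"%((th-a[i+3]+180)%360-180))
E
python3 - <<'E'
import pickle,numpy as np,cv2
from h import *
d=pickle.load(open("c0.pkl","rb"));c=d["top"]
g=c["img"].astype(int);r,gg,b=g[...,0],g[...,1],g[...,2]
v,u=np.mgrid[:420,:560]
def rep(n,m,z):
    m=blob(m);vv,uu=np.nonzero(m);Q=cast(c,np.c_[uu,vv],z)[:,:2]*1000
    print(n,m.sum(),cv2.minAreaRect(Q.astype(np.float32)))
rep("tray",(gg>r+5)&(gg>b)&(u<200)&(v>205)&(v<360),.012)
rep("pad",(b>r+5)&(b>gg)&(abs(u-420)<30)&(abs(v-290)<28),.005)
E
python3 -m pendant '[{"dx":30,"dy":-25,"twist":-56},{"dx":30,"dy":-25,"twist":-56},{"dx":30,"dy":-25,"twist":-56},{"dx":30,"dy":-25,"twist":-56},{"dx":30,"dy":-25,"twist":-56},{"dx":30,"dy":-25,"twist":-56},{"dx":30,"dy":-25,"twist":-56},{"dx":30,"dy":-25,"twist":-56}]' 75 50
python3 go.py .6175 .0595 .18 77.2 .6175 .0595 .056 77.2
```

```text
tray 7383 ((493.0823669433594, 293.8886413574219), (130.96343994140625, 278.4906311035156), 88.83489990234375)
pad 1087 ((480.2428894042969, -306.2007751464844), (79.26959228515625, 79.65507507324219), 44.17097854614258)
t 0.10 pos [ 0.2432 -0.629   0.23  ] th 21.1 F [ 0.4  0.4 -0.7] open 1.001 ff 0.0 q6 -0.15
to [0.6175, 0.0595, 0.18, 77.2] dx dy dz [ 59.73 -50.72   5.14] twist -56.1
to [0.6175, 0.0595, 0.056, 77.2] dx dy dz [ 59.72 -50.69  17.54] twist -56.1$[0]: bad value
```

```bash
python3 -m pendant '[{"dx":30,"dy":-25,"dz":0,"twist":-56},{"dx":30,"dy":-25,"dz":0,"twist":-56},{"dx":30,"dy":-25,"dz":0,"twist":-56},{"dx":30,"dy":-25,"dz":0,"twist":-56},{"dx":30,"dy":-25,"dz":0,"twist":-56},{"dx":30,"dy":-25,"dz":0,"twist":-56},{"dx":30,"dy":-25,"dz":0,"twist":-56},{"dx":30,"dy":-25,"dz":0,"twist":-56}]' 75 50
python3 go.py .6175 .0595 .18 77.2 .6175 .0595 .056 77.2
```

```text
time: 1.1
eef_pos: [0.4332, -0.2877, 0.2311]
tcp_rot: [0.781, 0.624, -0.0, -0.0]
contact_force: [0.2, 0.0, 0.2]
opening: 0.753
finger_force: 0.0
t 1.10 pos [ 0.4332 -0.2877  0.2311] th 77.2 F [0.2 0.  0.2] open 0.753 ff 0.0 q6 -0.56
to [0.6175, 0.0595, 0.18, 77.2] dx dy dz [37.93 10.31  5.09] twist 0.0
to [0.6175, 0.0595, 0.056, 77.2] dx dy dz [37.94 10.31 17.49] twist 0.0
```

```bash
python3 -m pendant '[{"dx":37.9,"dy":10.3,"dz":2,"twist":0},{"dx":37.9,"dy":10.3,"dz":2,"twist":0},{"dx":37.9,"dy":10.3,"dz":2,"twist":0},{"dx":37.9,"dy":10.3,"dz":2,"twist":0},{"dx":37.9,"dy":10.3,"dz":2,"twist":0},{"dx":37.9,"dy":10.3,"dz":2,"twist":0},{"dx":37.9,"dy":10.3,"dz":2,"twist":0},{"dx":37.9,"dy":10.3,"dz":2,"twist":0},{"dx":37.9,"dy":10.3,"dz":2,"twist":0}]'
python3 go.py .6175 .0595 .18 77.2 .6175 .0595 .056 77.2
python3 - <<'E'
from plant import ctrl
import pickle,cv2
s=ctrl.get_state();c=ctrl.read_camera("wrist");pickle.dump((s,c),open("w1.pkl","wb"))
print(c["camera_matrix"],c["tool_from_camera"]);cv2.imwrite("pics/w1.png",c["img"][:,:,::-1])
E
```

```text
time: 2.22
eef_pos: [0.6176, 0.0561, 0.2112]
tcp_rot: [0.783, 0.622, -0.0, 0.0]
contact_force: [-0.3, -0.4, 0.3]
opening: 0.75
finger_force: 0.0
t 2.23 pos [0.6176 0.0561 0.2112] th 77.0 F [-0.3 -0.4  0.3] open 0.750 ff 0.0 q6 0.15
to [0.6175, 0.0595, 0.18, 77.2] dx dy dz [ 0.33 -0.09  3.12] twist -0.2
to [0.6175, 0.0595, 0.056, 77.2] dx dy dz [ 0.34 -0.08 15.52] twist -0.2
[[325.1922621    0.         282.32968602]
 [  0.         325.1922621  212.24846732]
 [  0.           0.           1.        ]] [[ 3.24964715e-04  9.51084392e-01  3.08931017e-01  7.94245218e-02]
 [ 9.99999357e-01  2.65444884e-05 -1.13362057e-03 -1.07223085e-03]
 [-1.08636924e-03  3.08931187e-01 -9.51083772e-01 -1.44389636e-01]
 [ 0.00000000e+00  0.00000000e+00  0.00000000e+00  1.00000000e+00]]
```

View pics/w1.png

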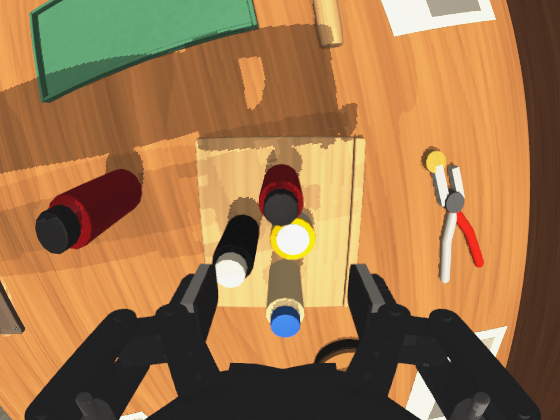

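The wrist view shows the red cap's top at about (281,209), the white cap at (230,273), the blue cap at (286,326) and the tin's disc at (293,239). The fingers straddle the board, clear of everything.

```bash
cat >> h.py <<'E'
def wcast(s,c,uv,z):
    K=c["camera_matrix"];a=(uv[0]-K[0,2]),(uv[1]-K[1,2]);r=np.hypot(*a);t=r/K[0,0]
    d=np.array([np.sin(t)*a[0]/r,-np.sin(t)*a[1]/r,-np.cos(t)])
    T=c["tool_from_camera"];M=R.from_quat(s["tcp_rot"]).as_matrix()
    o=M@T[:3,3]+s["eef_pos"];d=M@T[:3,:3]@d
    return o+d*(z-o[2])/d[2]
E
python3 - <<'E'
import pickle
from h import *
s,c=pickle.load(open("w1.pkl","rb"))
for n,uv,z in(("red",(281,209),.116),("black",(230,273),.116),("cream",(286,326),.116),("tin",(293,239),.042)):print(n,wcast(s,c,uv,z).round(4))
E
```

```text
red [0.6167 0.0606 0.116 ]
black [0.5621 0.0152 0.116 ]
cream [ 0.5958 -0.0499  0.116 ]
tin [0.616  0.0031 0.042 ]
```

```bash
python3 -m pendant '[{"dx":0,"dy":0,"dz":4,"twist":0},{"dx":0,"dy":0,"dz":7,"twist":0},{"dx":0,"dy":0,"dz":7,"twist":0},{"dx":0,"dy":0,"dz":7,"twist":0}]'
python3 go.py .6172 .060 .056 77.2
```

```text
time: 2.78
eef_pos: [0.6186, 0.0573, 0.1429]
tcp_rot: [0.782, 0.623, 0.001, 0.001]
contact_force: [0.7, -0.1, 0.9]
opening: 0.75
finger_force: 0.0
t 2.77 pos [0.6186 0.0573 0.1429] th 77.1 F [ 0.7 -0.1  0.9] open 0.750 ff 0.0 q6 0.16
to [0.6172, 0.06, 0.056, 77.2] dx dy dz [ 0.23 -0.22  8.69] twist -0.1
```

```bash
python3 -m pendant '[{"dx":0.25,"dy":-0.2,"dz":3,"twist":0},{"dx":0.25,"dy":-0.2,"dz":6,"twist":0},{"dx":0.25,"dy":-0.2,"dz":8.6,"twist":0},{"dx":0.25,"dy":-0.2,"dz":8.6,"twist":0},{"dx":0.25,"dy":-0.2,"dz":8.6,"twist":0}]'
python3 go.py .6172 .060 .056 77.2
python3 -m pendant '[{"dx":0,"dy":0,"dz":0,"twist":0},{"dx":0,"dy":0,"dz":0,"twist":0},{"dx":0,"dy":0,"dz":0,"twist":0},{"dx":0,"dy":0,"dz":0,"twist":0},{"dx":0,"dy":0,"dz":0,"twist":0},{"dx":0,"dy":0,"dz":0,"twist":0}]' 0 50
python3 go.py .413 .294 .180 77.2
```

```text
time: 3.4
eef_pos: [0.6182, 0.0609, 0.0578]
tcp_rot: [0.782, 0.623, 0.001, 0.001]
contact_force: [0.7, -0.2, 1.3]
opening: 0.747
finger_force: 0.0
t 3.40 pos [0.6182 0.0609 0.0578] th 77.1 F [ 0.7 -0.2  1.3] open 0.747 ff 0.0 q6 0.16
to [0.6172, 0.06, 0.056, 77.2] dx dy dz [-0.11 -0.08  0.18] twist -0.1
time: 4.15
eef_pos: [0.6177, 0.0612, 0.0575]
tcp_rot: [0.782, 0.623, 0.001, 0.001]
contact_force: [-2.1, 0.1, 6.7]
opening: 0.427
finger_force: 50.4
t 4.15 pos [0.6177 0.0612 0.0575] th 77.1 F [-2.1  0.1  6.7] open 0.427 ff 50.429464598419145 q6 0.16
to [0.413, 0.294, 0.18, 77.2] dx dy dz [ 18.15 -25.11 -12.31] twist -0.1
```

```bash
python3 -m pendant '[{"dx":0,"dy":0,"dz":-2,"twist":0},{"dx":0,"dy":0,"dz":-6,"twist":0},{"dx":0,"dy":0,"dz":-10,"twist":0},{"dx":3,"dy":-3,"dz":-12,"twist":0},{"dx":6,"dy":-7,"dz":-12,"twist":0},{"dx":9,"dy":-11,"dz":-12,"twist":0},{"dx":12,"dy":-15,"dz":-12,"twist":0},{"dx":15,"dy":-19,"dz":-12,"twist":0},{"dx":17,"dy":-23,"dz":-12,"twist":0},{"dx":18.1,"dy":-25.1,"dz":-12,"twist":0}]'
python3 -m pendant '[{"dx":0,"dy":0,"dz":0,"twist":0},{"dx":0,"dy":0,"dz":0,"twist":0},{"dx":0,"dy":0,"dz":0,"twist":0}]'
python3 go.py .413 .294 .051 77.2
```

```text
time: 5.4
eef_pos: [0.41, 0.2947, 0.1758]
tcp_rot: [0.781, 0.624, 0.0, -0.0]
contact_force: [0.2, -1.3, -1.2]
opening: 0.424
finger_force: 50.5
time: 5.78
eef_pos: [0.4129, 0.2929, 0.1756]
tcp_rot: [0.782, 0.623, 0.0, 0.0]
contact_force: [0.3, 0.2, -1.6]
opening: 0.438
finger_force: 50.5
t 5.78 pos [0.4129 0.2929 0.1756] th 77.1 F [ 0.3  0.2 -1.6] open 0.438 ff 50.46112920390442 q6 0.64
to [0.413, 0.294, 0.051, 77.2] dx dy dz [ 0.11 -0.02 12.46] twist -0.1
```

```bash
python3 -m pendant '[{"dx":0,"dy":0,"dz":3,"twist":0},{"dx":0,"dy":0,"dz":6,"twist":0},{"dx":0,"dy":0,"dz":9,"twist":0},{"dx":0,"dy":0,"dz":11,"twist":0},{"dx":0,"dy":0,"dz":12.2,"twist":0},{"dx":0,"dy":0,"dz":12.4,"twist":0},{"dx":0,"dy":0,"dz":12.5,"twist":0},{"dx":0,"dy":0,"dz":12.5,"twist":0}]'
```

```text
time: 6.78
eef_pos: [0.4128, 0.2938, 0.0512]
tcp_rot: [0.782, 0.623, 0.001, 0.0]
contact_force: [0.4, 0.2, -1.3]
opening: 0.431
finger_force: 50.4
```

```bash
python3 -m pendant '[{"dx":0,"dy":0,"dz":0.1,"twist":0},{"dx":0,"dy":0,"dz":0.1,"twist":0}]'; python3 -m pendant '[{"dx":0,"dy":0,"dz":0.1,"twist":0},{"dx":0,"dy":0,"dz":0.1,"twist":0}]'
```

```text
time: 7.02
eef_pos: [0.4128, 0.2939, 0.0505]
tcp_rot: [0.782, 0.623, 0.001, 0.0]
contact_force: [-1.8, 0.1, 3.8]
opening: 0.431
finger_force: 50.9
time: 7.28
eef_pos: [0.4129, 0.294, 0.0504]
tcp_rot: [0.782, 0.624, 0.0, 0.0]
contact_force: [-3.7, -1.4, 9.7]
opening: 0.431
finger_force: 51.7
```

```bash
python3 -m pendant '[{"dx":0,"dy":0,"dz":-0.1,"twist":0},{"dx":0,"dy":0,"dz":-0.1,"twist":0},{"dx":0,"dy":0,"dz":-0.1,"twist":0},{"dx":0,"dy":0,"dz":-4,"twist":0},{"dx":0,"dy":0,"dz":-9,"twist":0},{"dx":0,"dy":0,"dz":-14,"twist":0}]' 75
python3 -m pendant '[{"dx":-6,"dy":5,"dz":0,"twist":0},{"dx":-12,"dy":10,"dz":0,"twist":0},{"dx":-18,"dy":15,"dz":0,"twist":0},{"dx":-22,"dy":19,"dz":0,"twist":0},{"dx":-23.8,"dy":20.8,"dz":0,"twist":0},{"dx":-23.8,"dy":20.8,"dz":0,"twist":0},{"dx":-23.8,"dy":20.8,"dz":2,"twist":0},{"dx":-23.8,"dy":20.8,"dz":2,"twist":0}]'
python3 go.py .5625 .015 .0575 77.2
```

```text
time: 8.02
eef_pos: [0.4117, 0.2933, 0.1892]
tcp_rot: [0.782, 0.623, -0.0, -0.0]
contact_force: [1.5, 0.7, 0.1]
opening: 0.752
finger_force: 0.0
time: 9.02
eef_pos: [0.5592, 0.0168, 0.1649]
tcp_rot: [0.781, 0.624, -0.002, -0.002]
contact_force: [0.2, -0.4, -0.5]
opening: 0.751
finger_force: 0.0
t 9.03 pos [0.5592 0.0168 0.1649] th 77.2 F [ 0.2 -0.4 -0.5] open 0.751 ff 0.0 q6 0.07
to [0.5625, 0.015, 0.0575, 77.2] dx dy dz [-0.1   0.43 10.74] twist 0.0
```

```bash
python3 -m pendant '[{"dx":0,"dy":0.2,"dz":1,"twist":0},{"dx":0,"dy":0.2,"dz":2,"twist":0},{"dx":0,"dy":0.2,"dz":2,"twist":0}]'
python3 go.py .5625 .015 .0575 77.2
```

```text
time: 9.4
eef_pos: [0.5629, 0.0153, 0.147]
tcp_rot: [0.782, 0.624, -0.001, -0.001]
contact_force: [0.8, -0.3, -0.3]
opening: 0.747
finger_force: 0.0
t 9.40 pos [0.5629 0.0153 0.147 ] th 77.2 F [ 0.8 -0.3 -0.3] open 0.747 ff 0.0 q6 0.07
to [0.5625, 0.015, 0.0575, 77.2] dx dy dz [-0.04 -0.02  8.95] twist -0.0
```

```bash
python3 -m pendant '[{"dx":0,"dy":0,"dz":3,"twist":0},{"dx":0,"dy":0,"dz":6,"twist":0},{"dx":0,"dy":0,"dz":8.9,"twist":0},{"dx":0,"dy":0,"dz":8.9,"twist":0},{"dx":0,"dy":0,"dz":8.9,"twist":0}]'
python3 -m pendant '[{"dx":0,"dy":0,"dz":0,"twist":0},{"dx":0,"dy":0,"dz":0,"twist":0},{"dx":0,"dy":0,"dz":0,"twist":0},{"dx":0,"dy":0,"dz":0,"twist":0},{"dx":0,"dy":0,"dz":0,"twist":0},{"dx":0,"dy":0,"dz":0,"twist":0}]' 0 50
python3 go.py .493 .294 .177 77.2
```

```text
time: 10.02
eef_pos: [0.5648, 0.0146, 0.0606]
tcp_rot: [0.782, 0.623, 0.001, 0.001]
contact_force: [0.6, -1.0, 0.5]
opening: 0.75
finger_force: 0.0
time: 10.78
eef_pos: [0.5647, 0.0147, 0.0612]
tcp_rot: [0.782, 0.623, 0.001, 0.001]
contact_force: [-3.0, -0.0, 6.0]
opening: 0.435
finger_force: 49.5
t 10.78 pos [0.5647 0.0147 0.0612] th 77.1 F [-3. -0.  6.] open 0.435 ff 49.54111527185887 q6 0.07
to [0.493, 0.294, 0.177, 77.2] dx dy dz [ 25.64 -13.19 -11.6 ] twist -0.1
```

```bash
python3 -m pendant '[{"dx":0,"dy":0,"dz":-2,"twist":0},{"dx":0,"dy":0,"dz":-6,"twist":0},{"dx":0,"dy":0,"dz":-10,"twist":0},{"dx":3,"dy":-2,"dz":-11.5,"twist":0},{"dx":8,"dy":-4.5,"dz":-11.5,"twist":0},{"dx":13,"dy":-7,"dz":-11.5,"twist":0},{"dx":18,"dy":-9.5,"dz":-11.5,"twist":0},{"dx":22,"dy":-11.5,"dz":-11.5,"twist":0},{"dx":24.5,"dy":-12.7,"dz":-11.5,"twist":0},{"dx":25.6,"dy":-13.2,"dz":-11.5,"twist":0}]'
python3 -m pendant '[{"dx":0,"dy":0,"dz":0,"twist":0},{"dx":0,"dy":0,"dz":0,"twist":0},{"dx":0,"dy":0,"dz":0,"twist":0}]'
python3 go.py .493 .294 .054 77.2
```

```text
time: 12.02
eef_pos: [0.4918, 0.295, 0.1752]
tcp_rot: [0.781, 0.624, 0.001, 0.0]
contact_force: [0.4, 0.1, -1.3]
opening: 0.426
finger_force: 49.9
time: 12.4
eef_pos: [0.4926, 0.2927, 0.1744]
tcp_rot: [0.782, 0.623, -0.0, 0.0]
contact_force: [-0.9, -0.8, -1.2]
opening: 0.433
finger_force: 49.9
t 12.40 pos [0.4926 0.2927 0.1744] th 77.0 F [-0.9 -0.8 -1.2] open 0.433 ff 49.9256700463593 q6 0.59
to [0.493, 0.294, 0.054, 77.2] dx dy dz [1.400e-01 1.000e-02 1.203e+01] twist -0.2
```

```bash
python3 -m pendant '[{"dx":0,"dy":0,"dz":3,"twist":0},{"dx":0,"dy":0,"dz":6,"twist":0},{"dx":0,"dy":0,"dz":9,"twist":0},{"dx":0,"dy":0,"dz":11,"twist":0},{"dx":0,"dy":0,"dz":11.8,"twist":0},{"dx":0,"dy":0,"dz":11.9,"twist":0},{"dx":0,"dy":0,"dz":11.9,"twist":0},{"dx":0,"dy":0,"dz":11.9,"twist":0}]'; python3 -m pendant '[{"dx":0,"dy":0,"dz":0.1,"twist":0},{"dx":0,"dy":0,"dz":0.1,"twist":0}]'
```

```text
time: 13.4
eef_pos: [0.4929, 0.2941, 0.0565]
tcp_rot: [0.782, 0.623, 0.001, 0.0]
contact_force: [-0.4, -0.2, -0.8]
opening: 0.429
finger_force: 49.9
time: 13.65
eef_pos: [0.4922, 0.2938, 0.0545]
tcp_rot: [0.782, 0.623, 0.0, 0.0]
contact_force: [0.7, 0.4, -1.6]
opening: 0.43
finger_force: 49.9
```

```bash
python3 -m pendant '[{"dx":0,"dy":0,"dz":0.1,"twist":0},{"dx":0,"dy":0,"dz":0.1,"twist":0}]'; python3 go.py .5961 -.0495 .19 77.2
```

```text
time: 13.9
eef_pos: [0.4924, 0.294, 0.0542]
tcp_rot: [0.782, 0.623, 0.0, -0.0]
contact_force: [-1.8, -0.2, 4.9]
opening: 0.433
finger_force: 50.6
t 13.90 pos [0.4924 0.294  0.0542] th 77.1 F [-1.8 -0.2  4.9] open 0.433 ff 50.606236201711 q6 0.59
to [0.5961, -0.0495, 0.19, 77.2] dx dy dz [-31.17  17.76 -13.59] twist -0.1
```

```bash
python3 -m pendant '[{"dx":0,"dy":0,"dz":-0.1,"twist":0},{"dx":0,"dy":0,"dz":-0.1,"twist":0},{"dx":0,"dy":0,"dz":-0.1,"twist":0},{"dx":0,"dy":0,"dz":-4,"twist":0},{"dx":0,"dy":0,"dz":-9,"twist":0},{"dx":0,"dy":0,"dz":-13.5,"twist":0}]' 75
python3 -m pendant '[{"dx":-5,"dy":3,"dz":0,"twist":0},{"dx":-10,"dy":6,"dz":0,"twist":0},{"dx":-15,"dy":9,"dz":0,"twist":0},{"dx":-20,"dy":12,"dz":0,"twist":0},{"dx":-25,"dy":15,"dz":0,"twist":0},{"dx":-31.1,"dy":17.8,"dz":0,"twist":0},{"dx":-31.1,"dy":17.8,"dz":0,"twist":0},{"dx":-31.1,"dy":17.8,"dz":3,"twist":0},{"dx":-31.1,"dy":17.8,"dz":4,"twist":0},{"dx":-31.1,"dy":17.8,"dz":4,"twist":0}]'
python3 -m pendant '[{"dx":0,"dy":0,"dz":0,"twist":0},{"dx":0,"dy":0,"dz":0,"twist":0}]'
python3 go.py .5961 -.0495 .0575 77.2
```

```text
time: 14.65
eef_pos: [0.4922, 0.2937, 0.1897]
tcp_rot: [0.782, 0.623, 0.0, 0.0]
contact_force: [-0.3, 0.2, 0.1]
opening: 0.751
finger_force: 0.0
time: 15.9
eef_pos: [0.5956, -0.0481, 0.1472]
tcp_rot: [0.782, 0.624, -0.001, -0.001]
contact_force: [0.9, -0.2, -0.2]
opening: 0.751
finger_force: 0.0
time: 16.15
eef_pos: [0.5971, -0.0489, 0.1496]
tcp_rot: [0.782, 0.624, 0.001, 0.001]
contact_force: [-0.7, 0.1, 0.7]
opening: 0.753
finger_force: 0.0
t 16.15 pos [ 0.5971 -0.0489  0.1496] th 77.2 F [-0.7  0.1  0.7] open 0.753 ff 0.0 q6 -0.03
to [0.5961, -0.0495, 0.0575, 77.2] dx dy dz [-0.08 -0.11  9.21] twist -0.0
```

```bash
python3 -m pendant '[{"dx":0,"dy":-0.2,"dz":3,"twist":0},{"dx":0,"dy":-0.2,"dz":6,"twist":0},{"dx":0,"dy":-0.2,"dz":9.2,"twist":0},{"dx":0,"dy":-0.2,"dz":9.2,"twist":0},{"dx":0,"dy":-0.2,"dz":9.2,"twist":0},{"dx":0,"dy":-0.2,"dz":9.2,"twist":0}]'
python3 -m pendant '[{"dx":0,"dy":0,"dz":0,"twist":0},{"dx":0,"dy":0,"dz":0,"twist":0},{"dx":0,"dy":0,"dz":0,"twist":0},{"dx":0,"dy":0,"dz":0,"twist":0},{"dx":0,"dy":0,"dz":0,"twist":0},{"dx":0,"dy":0,"dz":0,"twist":0}]' 0 50
python3 go.py .573 .294 .177 77.2
```

```text
time: 16.9
eef_pos: [0.596, -0.049, 0.0586]
tcp_rot: [0.782, 0.623, 0.001, 0.002]
contact_force: [0.5, -0.0, -0.7]
opening: 0.75
finger_force: 0.0
time: 17.65
eef_pos: [0.5954, -0.0489, 0.0576]
tcp_rot: [0.782, 0.623, 0.001, 0.001]
contact_force: [0.9, 0.4, 5.4]
opening: 0.436
finger_force: 50.1
t 17.65 pos [ 0.5954 -0.0489  0.0576] th 77.1 F [0.9 0.4 5.4] open 0.436 ff 50.12284757103771 q6 -0.03
to [0.573, 0.294, 0.177, 77.2] dx dy dz [ 32.93  -9.8  -11.96] twist -0.1
```

Cream is gripped at (.5954,-.0489,.0576). Next is the lift and carry.

```bash
python3 -m pendant '[{"dx":0,"dy":0,"dz":-2,"twist":0},{"dx":0,"dy":0,"dz":-6,"twist":0},{"dx":0,"dy":0,"dz":-10,"twist":0},{"dx":4,"dy":-1,"dz":-12,"twist":0},{"dx":9,"dy":-3,"dz":-12,"twist":0},{"dx":14,"dy":-4.5,"dz":-12,"twist":0},{"dx":19,"dy":-6,"dz":-12,"twist":0},{"dx":24,"dy":-7.5,"dz":-12,"twist":0},{"dx":29,"dy":-9,"dz":-12,"twist":0},{"dx":32.9,"dy":-9.8,"dz":-12,"twist":0}]'
python3 -m pendant '[{"dx":0,"dy":0,"dz":0,"twist":0},{"dx":0,"dy":0,"dz":0,"twist":0},{"dx":0,"dy":0,"dz":0,"twist":0}]'
python3 go.py .573 .294 .0506 77.2
```

```text
time: 18.9
eef_pos: [0.5712, 0.2959, 0.1766]
tcp_rot: [0.781, 0.624, -0.0, -0.0]
contact_force: [1.1, -0.0, -2.2]
opening: 0.435
finger_force: 50.3
time: 19.27
eef_pos: [0.5723, 0.2926, 0.1763]
tcp_rot: [0.782, 0.623, -0.0, 0.0]
contact_force: [-0.8, 0.4, -0.9]
opening: 0.431
finger_force: 50.3
t 19.27 pos [0.5723 0.2926 0.1763] th 77.0 F [-0.8  0.4 -0.9] open 0.431 ff 50.29163769911975 q6 0.54
to [0.573, 0.294, 0.0506, 77.2] dx dy dz [ 0.16  0.04 12.57] twist -0.2
```

```bash
python3 -m pendant '[{"dx":0,"dy":0,"dz":3,"twist":0},{"dx":0,"dy":0,"dz":6,"twist":0},{"dx":0,"dy":0,"dz":9,"twist":0},{"dx":0,"dy":0,"dz":11.4,"twist":0},{"dx":0,"dy":0,"dz":12.3,"twist":0},{"dx":0,"dy":0,"dz":12.5,"twist":0},{"dx":0,"dy":0,"dz":12.5,"twist":0},{"dx":0,"dy":0,"dz":12.5,"twist":0}]'; python3 -m pendant '[{"dx":0,"dy":0,"dz":0.1,"twist":0},{"dx":0,"dy":0,"dz":0.1,"twist":0}]'
```

```text
time: 20.27
eef_pos: [0.5731, 0.2941, 0.0527]
tcp_rot: [0.782, 0.623, 0.001, 0.0]
contact_force: [0.0, 0.5, -2.2]
opening: 0.433
finger_force: 50.3
time: 20.52
eef_pos: [0.5724, 0.294, 0.0507]
tcp_rot: [0.782, 0.623, 0.0, 0.0]
contact_force: [-0.5, -0.4, -0.3]
opening: 0.43
finger_force: 50.4
```

```bash
python3 -m pendant '[{"dx":0,"dy":0,"dz":0.1,"twist":0},{"dx":0,"dy":0,"dz":0.1,"twist":0}]'; python3 -m pendant '[{"dx":0,"dy":0,"dz":-0.1,"twist":0},{"dx":0,"dy":0,"dz":-0.1,"twist":0},{"dx":0,"dy":0,"dz":-0.1,"twist":0},{"dx":0,"dy":0,"dz":-4,"twist":0},{"dx":0,"dy":0,"dz":-9,"twist":0},{"dx":0,"dy":0,"dz":-13.5,"twist":0}]' 80
python3 -m pendant '[{"dx":-5,"dy":2,"dz":0,"twist":0},{"dx":-10,"dy":4,"dz":0,"twist":0},{"dx":-15,"dy":6,"dz":0,"twist":0},{"dx":-20,"dy":8,"dz":0,"twist":0},{"dx":-25,"dy":10,"dz":0,"twist":0},{"dx":-27.4,"dy":10.7,"dz":2,"twist":0},{"dx":-27.4,"dy":10.7,"dz":5,"twist":0},{"dx":-27.4,"dy":10.7,"dz":8,"twist":0},{"dx":-27.4,"dy":10.7,"dz":8,"twist":0},{"dx":-27.4,"dy":10.7,"dz":8,"twist":0}]'
python3 go.py .616 .003 .016 77.2
python3 - <<'E'
from plant import ctrl
import pickle,cv2
from h import *
s=ctrl.get_state();c=ctrl.read_camera("wrist");pickle.dump((s,c),open("w2.pkl","wb"))
im=c["img"];cv2.imwrite("pics/w2.png",im[:,:,::-1])
m=blob((im.min(2)>170)&(np.abs(np.mgrid[:420,:560][1]-280)<60)&(np.mgrid[:420,:560][0]>150));v,u=np.nonzero(m)
print(m.sum(),u.mean(),v.mean(),wcast(s,c,(u.mean(),v.mean()),.042))
E
```

```text
time: 20.78
eef_pos: [0.5725, 0.2941, 0.0506]
tcp_rot: [0.782, 0.623, 0.0, -0.0]
contact_force: [-1.6, 0.2, 5.8]
opening: 0.432
finger_force: 50.8
time: 21.52
eef_pos: [0.5723, 0.2939, 0.1857]
tcp_rot: [0.782, 0.623, 0.0, 0.0]
contact_force: [1.1, -0.3, 0.3]
opening: 0.8
finger_force: 0.0
time: 22.78
eef_pos: [0.6162, 0.0029, 0.1054]
tcp_rot: [0.782, 0.623, 0.001, 0.001]
contact_force: [-0.0, -0.4, 0.7]
opening: 0.797
finger_force: 0.0
t 22.77 pos [0.6162 0.0029 0.1054] th 77.1 F [-0.  -0.4  0.7] open 0.797 ff 0.0 q6 0.06
to [0.616, 0.003, 0.016, 77.2] dx dy dz [ 0.   -0.04  8.94] twist -0.1
1506 281.6899070385126 231.85524568393095 [0.61458166 0.00102617 0.042     ]
```

View pics/w2.png

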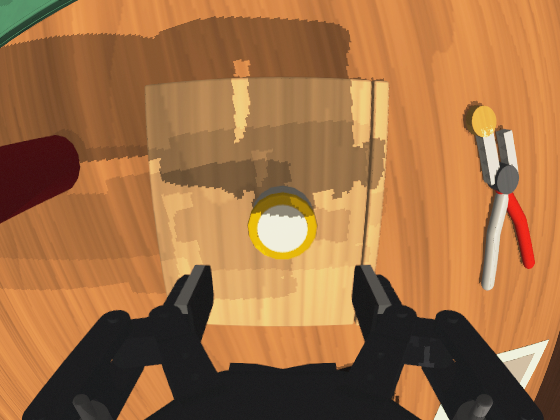

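The wrist view shows the tin alone on the board at (282,227), undisturbed and centred between the fingers, with the ledge clear of them on the right.

```bash
python3 -m pendant '[{"dx":0,"dy":0,"dz":3,"twist":0},{"dx":0,"dy":0,"dz":6,"twist":0},{"dx":0,"dy":0,"dz":8,"twist":0},{"dx":0,"dy":0,"dz":8.9,"twist":0},{"dx":0,"dy":0,"dz":8.9,"twist":0},{"dx":0,"dy":0,"dz":8.9,"twist":0}]'
python3 go.py .6155 .003 .016 77.2
python3 -m pendant '[{"dx":0,"dy":0,"dz":0,"twist":0},{"dx":0,"dy":0,"dz":0,"twist":0},{"dx":0,"dy":0,"dz":0,"twist":0},{"dx":0,"dy":0,"dz":0,"twist":0},{"dx":0,"dy":0,"dz":0,"twist":0},{"dx":0,"dy":0,"dz":0,"twist":0}]' 0 50
python3 go.py .4805 -.306 .106 77.2
```

```text
time: 23.58
eef_pos: [0.6166, 0.0028, 0.0167]
tcp_rot: [0.782, 0.623, 0.001, 0.001]
contact_force: [0.3, 0.3, 0.7]
opening: 0.796
finger_force: 0.0
t 23.57 pos [0.6166 0.0028 0.0167] th 77.1 F [0.3 0.3 0.7] open 0.796 ff 0.0 q6 0.06
to [0.6155, 0.003, 0.016, 77.2] dx dy dz [-0.   -0.11  0.07] twist -0.1
time: 24.32
eef_pos: [0.6165, 0.0028, 0.0168]
tcp_rot: [0.782, 0.623, 0.001, 0.001]
contact_force: [-1.0, -0.4, 5.6]
opening: 0.541
finger_force: 51.6
t 24.32 pos [0.6165 0.0028 0.0168] th 77.1 F [-1.  -0.4  5.6] open 0.541 ff 51.557375974953175 q6 0.06
to [0.4805, -0.306, 0.106, 77.2] dx dy dz [-33.13  -6.36  -8.94] twist -0.1
```

```bash
python3 -m pendant '[{"dx":0,"dy":0,"dz":-2,"twist":0},{"dx":0,"dy":0,"dz":-6,"twist":0},{"dx":-3,"dy":-0.5,"dz":-9,"twist":0},{"dx":-8,"dy":-1.5,"dz":-9,"twist":0},{"dx":-13,"dy":-2.5,"dz":-9,"twist":0},{"dx":-18,"dy":-3.5,"dz":-9,"twist":0},{"dx":-23,"dy":-4.5,"dz":-9,"twist":0},{"dx":-28,"dy":-5.5,"dz":-9,"twist":0},{"dx":-32,"dy":-6.1,"dz":-9,"twist":0},{"dx":-33.1,"dy":-6.4,"dz":-9,"twist":0}]'
python3 -m pendant '[{"dx":0,"dy":0,"dz":0,"twist":0},{"dx":0,"dy":0,"dz":0,"twist":0},{"dx":0,"dy":0,"dz":0,"twist":0}]'
python3 go.py .4805 -.3055 .0098 77.2
python3 - <<'E'
from plant import ctrl
import pickle,cv2
s=ctrl.get_state();c=ctrl.read_camera("wrist");pickle.dump((s,c),open("w3.pkl","wb"))
cv2.imwrite("pics/w3.png",c["img"][:,:,::-1])
E
```

```text
time: 25.58
eef_pos: [0.4785, -0.3075, 0.106]
tcp_rot: [0.783, 0.622, 0.0, 0.0]
contact_force: [0.5, 1.2, -1.6]
opening: 0.54
finger_force: 51.5
time: 25.95
eef_pos: [0.4799, -0.3042, 0.1053]
tcp_rot: [0.781, 0.624, 0.0, -0.0]
contact_force: [-0.2, -0.0, -2.0]
opening: 0.542
finger_force: 51.5
t 25.95 pos [ 0.4799 -0.3042  0.1053] th 77.2 F [-0.2 -0.  -2. ] open 0.542 ff 51.48852746933699 q6 -0.52
to [0.4805, -0.3055, 0.0098, 77.2] dx dy dz [-0.11  0.09  9.55] twist 0.0
```

View pics/w3.png

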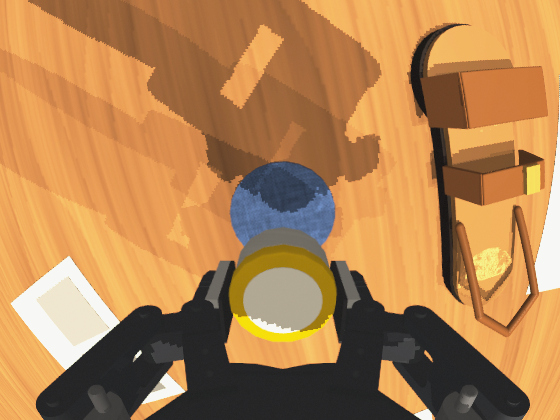

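The wrist view shows the tin held level with its disc at (284,295), and the pad beneath and beyond it (edges at u 231 and 334, top at v 161). The sandal on the right is clear.

```bash
python3 - <<'E'
import pickle
from h import *
s,c=pickle.load(open("w3.pkl","rb"));im=c["img"].astype(int)
m=blob((im[...,2]>im[...,0]+10)&(np.mgrid[:420,:560][0]<260))
v,u=np.nonzero(m)
pts=[]
for r in range(v.min(),225,3):
    x=u[v==r];pts+=[wcast(s,c,(x.min(),r),.005)[:2],wcast(s,c,(x.max(),r),.005)[:2]]
pts=np.array(pts);A=np.c_[2*pts,np.ones(len(pts))];q=np.linalg.lstsq(A,(pts**2).sum(1),rcond=None)[0]
print("pad",q[:2],"r",np.sqrt(q[2]+q[0]**2+q[1]**2))
y,x=np.mgrid[:420,:560]
rad=(im[...,0]-im[...,2]>80)&(im[...,1]>100)&(abs(x-283)<60)&(y>240)&(y<345)&(abs(im[...,0]-im[...,1])<60)
t=blob(rad);pv,pu=np.nonzero(t);(cx,cy),rr=cv2.minEnclosingCircle(np.c_[pu,pv].astype(np.float32));print(cx,cy,rr)
print("tin",wcast(s,c,(cx,cy),s["eef_pos"][2]-.0168+.042),"tcp",s["eef_pos"])
E
```

```text
pad [ 0.47866345 -0.30503371] r 0.041183852332304496
284.125732421875 304.125732421875 60.78172302246094
tin [ 0.47939555 -0.30570233  0.13045304] tcp [ 0.47985385 -0.30423992  0.10525304]
```

```bash
python3 -m pendant '[{"dx":0,"dy":0,"dz":3,"twist":0},{"dx":0,"dy":0,"dz":6,"twist":0},{"dx":0,"dy":0,"dz":8,"twist":0},{"dx":0,"dy":0,"dz":9,"twist":0},{"dx":0,"dy":0,"dz":9.4,"twist":0},{"dx":0,"dy":0,"dz":9.4,"twist":0},{"dx":0,"dy":0,"dz":9.4,"twist":0},{"dx":0,"dy":0,"dz":9.4,"twist":0}]'; python3 -m pendant '[{"dx":0,"dy":0,"dz":0.1,"twist":0},{"dx":0,"dy":0,"dz":0.1,"twist":0}]'
```

```text
time: 27.0
eef_pos: [0.4798, -0.3059, 0.0121]
tcp_rot: [0.782, 0.623, 0.0, 0.001]
contact_force: [0.2, -0.0, -0.5]
opening: 0.537
finger_force: 51.5
time: 27.25
eef_pos: [0.4793, -0.3055, 0.0103]
tcp_rot: [0.782, 0.623, 0.0, -0.0]
contact_force: [0.1, -0.2, -0.4]
opening: 0.543
finger_force: 51.5
```

```bash
python3 -m pendant '[{"dx":0,"dy":0,"dz":0.1,"twist":0},{"dx":0,"dy":0,"dz":0.1,"twist":0}]'; python3 -m pendant '[{"dx":0,"dy":0,"dz":-0.1,"twist":0},{"dx":0,"dy":0,"dz":-0.1,"twist":0},{"dx":0,"dy":0,"dz":-0.1,"twist":0},{"dx":0,"dy":0,"dz":-0.1,"twist":0},{"dx":0,"dy":0,"dz":-4,"twist":0},{"dx":0,"dy":0,"dz":-9,"twist":0},{"dx":0,"dy":0,"dz":-14,"twist":0},{"dx":0,"dy":0,"dz":-17,"twist":0},{"dx":0,"dy":0,"dz":-17,"twist":0}]' 75
python3 - <<'E'
from plant import ctrl
import cv2
c=ctrl.read_camera("wrist");cv2.imwrite("pics/w4.png",c["img"][:,:,::-1])
E
python3 go.py .5725 .294 .18 77.2
```

```text
time: 27.5
eef_pos: [0.4794, -0.3056, 0.0098]
tcp_rot: [0.782, 0.623, -0.0, -0.0]
contact_force: [-1.1, 1.2, 3.4]
opening: 0.541
finger_force: 51.9
time: 28.62
eef_pos: [0.4809, -0.3068, 0.1828]
tcp_rot: [0.782, 0.623, 0.001, 0.003]
contact_force: [0.7, 0.5, -0.2]
opening: 0.751
finger_force: 0.0
t 28.68 pos [ 0.4798 -0.3059  0.1802] th 77.1 F [-0.4  0.1 -0.8] open 0.754 ff 0.0 q6 -0.52
to [0.5725, 0.294, 0.18, 77.2] dx dy dz [ 6.054e+01 -4.320e+00 -6.000e-02] twist -0.1
```

View pics/w4.png

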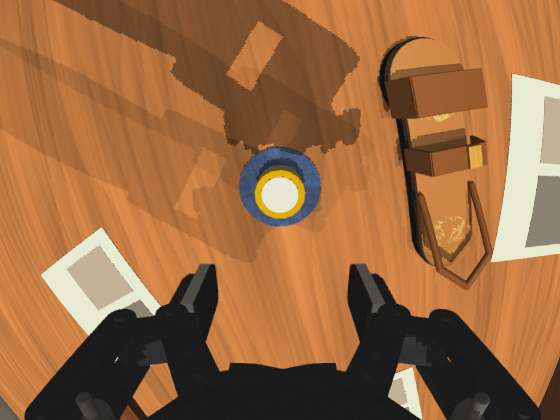

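The tin stands at (280,194), centred on the pad at (280,187); the offset is only parallax from the tin's height. Now to fetch the cream bottle.

```bash
python3 -m pendant '[{"dx":5,"dy":-0.4,"dz":0,"twist":0},{"dx":10,"dy":-0.7,"dz":0,"twist":0},{"dx":16,"dy":-1.1,"dz":0,"twist":0},{"dx":22,"dy":-1.6,"dz":0,"twist":0},{"dx":28,"dy":-2,"dz":0,"twist":0},{"dx":34,"dy":-2.4,"dz":0,"twist":0},{"dx":40,"dy":-2.9,"dz":0,"twist":0},{"dx":46,"dy":-3.3,"dz":0,"twist":0},{"dx":52,"dy":-3.7,"dz":0,"twist":0},{"dx":56,"dy":-4,"dz":0,"twist":0}]'
python3 go.py .5725 .294 .14 77.2
```

```text
time: 29.92
eef_pos: [0.5637, 0.2516, 0.1762]
tcp_rot: [0.781, 0.624, -0.002, -0.001]
contact_force: [0.5, -0.8, 0.2]
opening: 0.75
finger_force: 0.0
t 29.93 pos [0.5637 0.2516 0.1762] th 77.2 F [ 0.5 -0.8  0.2] open 0.750 ff 0.0 q6 0.48
to [0.5725, 0.294, 0.14, 77.2] dx dy dz [ 4.34 -0.06  3.61] twist 0.0
```

```bash
python3 -m pendant '[{"dx":4.5,"dy":-0.3,"dz":0,"twist":0},{"dx":4.5,"dy":-0.3,"dz":2,"twist":0},{"dx":4.5,"dy":-0.3,"dz":4,"twist":0},{"dx":4.5,"dy":-0.3,"dz":4,"twist":0},{"dx":4.5,"dy":-0.3,"dz":4,"twist":0}]'
python3 go.py .5725 .2941 .0506 77.1
```

```text
time: 30.55
eef_pos: [0.5722, 0.2927, 0.1389]
tcp_rot: [0.782, 0.623, -0.0, -0.0]
contact_force: [-0.5, -0.6, 0.1]
opening: 0.753
finger_force: 0.0
t 30.55 pos [0.5722 0.2927 0.1389] th 77.0 F [-0.5 -0.6  0.1] open 0.753 ff 0.0 q6 0.54
to [0.5725, 0.2941, 0.0506, 77.1] dx dy dz [0.14 0.   8.83] twist -0.1
```

```bash
python3 -m pendant '[{"dx":0,"dy":0,"dz":3,"twist":0},{"dx":0,"dy":0,"dz":6,"twist":0},{"dx":0,"dy":0,"dz":8.8,"twist":0},{"dx":0,"dy":0,"dz":8.8,"twist":0},{"dx":0,"dy":0,"dz":8.8,"twist":0}]'
python3 -m pendant '[{"dx":0,"dy":0,"dz":0,"twist":0},{"dx":0,"dy":0,"dz":0,"twist":0},{"dx":0,"dy":0,"dz":0,"twist":0},{"dx":0,"dy":0,"dz":0,"twist":0},{"dx":0,"dy":0,"dz":0,"twist":0},{"dx":0,"dy":0,"dz":0,"twist":0}]' 0 50
python3 go.py .596 -.049 .172 77.1
```

```text
time: 31.18
eef_pos: [0.5735, 0.2939, 0.0533]
tcp_rot: [0.782, 0.623, 0.001, 0.001]
contact_force: [-0.2, 0.2, 0.6]
opening: 0.755
finger_force: 0.0
time: 31.92
eef_pos: [0.5734, 0.2944, 0.0536]
tcp_rot: [0.782, 0.623, 0.001, 0.001]
contact_force: [-0.9, -0.2, 6.2]
opening: 0.431
finger_force: 50.5
t 31.93 pos [0.5734 0.2944 0.0536] th 77.1 F [-0.9 -0.2  6.2] open 0.431 ff 50.54170645074919 q6 0.54
to [0.596, -0.049, 0.172, 77.1] dx dy dz [-32.95   9.88 -11.87] twist 0.0
```

```bash
python3 -m pendant '[{"dx":0,"dy":0,"dz":-2,"twist":0},{"dx":0,"dy":0,"dz":-6,"twist":0},{"dx":0,"dy":0,"dz":-10,"twist":0},{"dx":-4,"dy":1,"dz":-12,"twist":0},{"dx":-9,"dy":3,"dz":-12,"twist":0},{"dx":-14,"dy":4.5,"dz":-12,"twist":0},{"dx":-19,"dy":6,"dz":-12,"twist":0},{"dx":-24,"dy":7.5,"dz":-12,"twist":0},{"dx":-29,"dy":9,"dz":-12,"twist":0},{"dx":-33,"dy":9.9,"dz":-12,"twist":0}]'
python3 -m pendant '[{"dx":0,"dy":0,"dz":0,"twist":0},{"dx":0,"dy":0,"dz":4,"twist":0},{"dx":0,"dy":0,"dz":8,"twist":0},{"dx":0,"dy":0,"dz":10,"twist":0},{"dx":0,"dy":0,"dz":10,"twist":0},{"dx":0,"dy":0,"dz":10,"twist":0}]'
python3 go.py .596 -.049 .0606 77.1
```

```text
time: 33.17
eef_pos: [0.5951, -0.052, 0.1722]
tcp_rot: [0.782, 0.623, 0.0, 0.0]
contact_force: [-0.1, -0.1, -1.2]
opening: 0.435
finger_force: 50.2
time: 33.92
eef_pos: [0.5966, -0.0499, 0.0732]
tcp_rot: [0.782, 0.624, 0.001, 0.001]
contact_force: [-0.3, -0.2, -1.0]
opening: 0.429
finger_force: 50.3
t 33.92 pos [ 0.5966 -0.0499  0.0732] th 77.2 F [-0.3 -0.2 -1. ] open 0.429 ff 50.3161845356226 q6 -0.03
to [0.596, -0.049, 0.0606, 77.1] dx dy dz [ 0.07 -0.08  1.26] twist 0.1
```

```bash
python3 -m pendant '[{"dx":0.1,"dy":-0.1,"dz":0.6,"twist":0},{"dx":0.1,"dy":-0.1,"dz":1.0,"twist":0},{"dx":0.1,"dy":-0.1,"dz":1.1,"twist":0},{"dx":0.1,"dy":-0.1,"dz":1.1,"twist":0},{"dx":0.1,"dy":-0.1,"dz":1.1,"twist":0}]'; python3 -m pendant '[{"dx":0,"dy":0,"dz":0.1,"twist":0},{"dx":0,"dy":0,"dz":0.1,"twist":0}]'; python3 -m pendant '[{"dx":0,"dy":0,"dz":0.05,"twist":0},{"dx":0,"dy":0,"dz":0.05,"twist":0}]'
```

```text
time: 34.55
eef_pos: [0.5945, -0.0487, 0.0606]
tcp_rot: [0.782, 0.623, -0.0, -0.0]
contact_force: [-0.4, 0.9, 0.9]
opening: 0.434
finger_force: 50.5
time: 34.8
eef_pos: [0.5946, -0.0487, 0.0606]
tcp_rot: [0.782, 0.623, -0.0, -0.0]
contact_force: [-2.9, 0.9, 5.5]
opening: 0.432
finger_force: 51.0
time: 35.05
eef_pos: [0.5946, -0.0487, 0.0606]
tcp_rot: [0.782, 0.623, -0.0, -0.0]
contact_force: [-4.8, 0.5, 8.3]
opening: 0.435
finger_force: 51.2
```

```bash
python3 -m pendant '[{"dx":0,"dy":0,"dz":-0.1,"twist":0},{"dx":0,"dy":0,"dz":-0.1,"twist":0},{"dx":0,"dy":0,"dz":-0.1,"twist":0},{"dx":0,"dy":0,"dz":-4,"twist":0},{"dx":0,"dy":0,"dz":-9,"twist":0},{"dx":0,"dy":0,"dz":-12.5,"twist":0}]' 75
python3 go.py .4924 .294 .14 77.1
```

```text
time: 35.8
eef_pos: [0.5952, -0.0489, 0.1861]
tcp_rot: [0.782, 0.623, 0.001, 0.001]
contact_force: [0.7, -0.1, -0.1]
opening: 0.75
finger_force: 0.0
t 35.80 pos [ 0.5952 -0.0489  0.1861] th 77.1 F [ 0.7 -0.1 -0.1] open 0.750 ff 0.0 q6 -0.03
to [0.4924, 0.294, 0.14, 77.1] dx dy dz [ 31.14 -17.67   4.57] twist 0.0
```

```bash
python3 -m pendant '[{"dx":5,"dy":-3,"dz":0,"twist":0},{"dx":10,"dy":-6,"dz":0,"twist":0},{"dx":15,"dy":-9,"dz":0,"twist":0},{"dx":20,"dy":-12,"dz":0,"twist":0},{"dx":25,"dy":-15,"dz":0,"twist":0},{"dx":31.2,"dy":-17.7,"dz":0,"twist":0},{"dx":31.2,"dy":-17.7,"dz":1,"twist":0},{"dx":31.2,"dy":-17.7,"dz":4.5,"twist":0},{"dx":31.2,"dy":-17.7,"dz":4.5,"twist":0},{"dx":31.2,"dy":-17.7,"dz":4.5,"twist":0}]'
python3 -m pendant '[{"dx":0,"dy":0,"dz":0,"twist":0},{"dx":0,"dy":0,"dz":0,"twist":0}]'
python3 go.py .4924 .294 .0542 77.1
```

```text
time: 37.05
eef_pos: [0.492, 0.2943, 0.1393]
tcp_rot: [0.782, 0.623, 0.0, 0.0]
contact_force: [-0.8, -1.0, 0.4]
opening: 0.751
finger_force: 0.0
time: 37.3
eef_pos: [0.4922, 0.2948, 0.1401]
tcp_rot: [0.782, 0.623, 0.001, 0.0]
contact_force: [-0.5, 0.3, -0.3]
opening: 0.753
finger_force: 0.0
t 37.30 pos [0.4922 0.2948 0.1401] th 77.1 F [-0.5  0.3 -0.3] open 0.753 ff 0.0 q6 0.59
to [0.4924, 0.294, 0.0542, 77.1] dx dy dz [-0.09  0.02  8.59] twist -0.0
```

```bash
python3 -m pendant '[{"dx":-0.1,"dy":0,"dz":3,"twist":0},{"dx":-0.1,"dy":0,"dz":6,"twist":0},{"dx":-0.1,"dy":0,"dz":8.6,"twist":0},{"dx":-0.1,"dy":0,"dz":8.6,"twist":0},{"dx":-0.1,"dy":0,"dz":8.6,"twist":0}]'
python3 -m pendant '[{"dx":0,"dy":0,"dz":0,"twist":0},{"dx":0,"dy":0,"dz":0,"twist":0},{"dx":0,"dy":0,"dz":0,"twist":0},{"dx":0,"dy":0,"dz":0,"twist":0},{"dx":0,"dy":0,"dz":0,"twist":0},{"dx":0,"dy":0,"dz":0,"twist":0}]' 0 50
python3 go.py .563 .015 .172 77.1
```

```text
time: 37.92
eef_pos: [0.4922, 0.2942, 0.0542]
tcp_rot: [0.782, 0.623, 0.001, 0.0]
contact_force: [0.6, 0.3, 0.7]
opening: 0.749
finger_force: 0.0
time: 38.67
eef_pos: [0.4919, 0.2945, 0.0546]
tcp_rot: [0.782, 0.623, 0.001, 0.0]
contact_force: [-1.6, -0.2, 5.5]
opening: 0.434
finger_force: 49.8
t 38.67 pos [0.4919 0.2945 0.0546] th 77.1 F [-1.6 -0.2  5.5] open 0.434 ff 49.82309413142502 q6 0.59
to [0.563, 0.015, 0.172, 77.1] dx dy dz [-25.65  13.17 -11.76] twist 0.0
```

```bash
python3 -m pendant '[{"dx":0,"dy":0,"dz":-2,"twist":0},{"dx":0,"dy":0,"dz":-6,"twist":0},{"dx":0,"dy":0,"dz":-10,"twist":0},{"dx":-3,"dy":2,"dz":-12,"twist":0},{"dx":-8,"dy":4.5,"dz":-12,"twist":0},{"dx":-13,"dy":7,"dz":-12,"twist":0},{"dx":-18,"dy":9.5,"dz":-12,"twist":0},{"dx":-22,"dy":11.5,"dz":-12,"twist":0},{"dx":-24.6,"dy":12.7,"dz":-12,"twist":0},{"dx":-25.6,"dy":13.2,"dz":-12,"twist":0}]'
python3 -m pendant '[{"dx":0,"dy":0,"dz":0,"twist":0},{"dx":0,"dy":0,"dz":4,"twist":0},{"dx":0,"dy":0,"dz":8,"twist":0},{"dx":0,"dy":0,"dz":10,"twist":0},{"dx":0,"dy":0,"dz":10,"twist":0},{"dx":0,"dy":0,"dz":10,"twist":0}]'
python3 go.py .563 .015 .0616 77.1
```

```text
time: 39.92
eef_pos: [0.5632, 0.0134, 0.1737]
tcp_rot: [0.783, 0.623, 0.0, 0.0]
contact_force: [-0.0, 0.5, -1.0]
opening: 0.434
finger_force: 50.1
time: 40.67
eef_pos: [0.5642, 0.0152, 0.0745]
tcp_rot: [0.782, 0.624, 0.001, 0.001]
contact_force: [0.2, 0.2, -1.0]
opening: 0.431
finger_force: 50.1
t 40.67 pos [0.5642 0.0152 0.0745] th 77.2 F [ 0.2  0.2 -1. ] open 0.431 ff 50.10743534658104 q6 0.07
to [0.563, 0.015, 0.0616, 77.1] dx dy dz [-0.05 -0.11  1.29] twist 0.1
```

```bash
python3 -m pendant '[{"dx":0,"dy":0,"dz":0.6,"twist":0},{"dx":0,"dy":0,"dz":1.0,"twist":0},{"dx":0,"dy":0,"dz":1.1,"twist":0},{"dx":0,"dy":0,"dz":1.1,"twist":0},{"dx":0,"dy":0,"dz":1.1,"twist":0}]'; python3 -m pendant '[{"dx":0,"dy":0,"dz":0.1,"twist":0},{"dx":0,"dy":0,"dz":0.1,"twist":0}]'
```

```text
time: 41.3
eef_pos: [0.5629, 0.0149, 0.0619]
tcp_rot: [0.782, 0.623, 0.0, 0.0]
contact_force: [-0.6, -0.6, -0.5]
opening: 0.43
finger_force: 50.2
time: 41.55
eef_pos: [0.5631, 0.0149, 0.0617]
tcp_rot: [0.782, 0.623, 0.0, 0.0]
contact_force: [-1.2, -0.2, 5.7]
opening: 0.426
finger_force: 50.7
```

The black bottle is down on its spot. I'll release it and fetch the red one.

```bash
python3 -m pendant '[{"dx":0,"dy":0,"dz":-0.1,"twist":0},{"dx":0,"dy":0,"dz":-0.1,"twist":0},{"dx":0,"dy":0,"dz":-0.1,"twist":0},{"dx":0,"dy":0,"dz":-4,"twist":0},{"dx":0,"dy":0,"dz":-9,"twist":0},{"dx":0,"dy":0,"dz":-13,"twist":0},{"dx":0,"dy":0,"dz":-13,"twist":0}]' 75
python3 go.py .4129 .294 .14 77.1
```

```text
time: 42.42
eef_pos: [0.5655, 0.0146, 0.1955]
tcp_rot: [0.782, 0.623, 0.003, 0.003]
contact_force: [0.2, 1.0, -0.4]
opening: 0.753
finger_force: 0.0
t 42.42 pos [0.5655 0.0146 0.1955] th 77.1 F [ 0.2  1.  -0.4] open 0.753 ff 0.0 q6 0.07
to [0.4129, 0.294, 0.14, 77.1] dx dy dz [ 23.84 -21.14   5.37] twist 0.0
```

```bash
python3 -m pendant '[{"dx":5,"dy":-4,"dz":0,"twist":0},{"dx":10,"dy":-8,"dz":0,"twist":0},{"dx":15,"dy":-12,"dz":0,"twist":0},{"dx":20,"dy":-17,"dz":0,"twist":0},{"dx":23.9,"dy":-21,"dz":0,"twist":0},{"dx":23.9,"dy":-21,"dz":0,"twist":0},{"dx":23.9,"dy":-21,"dz":2,"twist":0},{"dx":23.9,"dy":-21,"dz":5,"twist":0},{"dx":23.9,"dy":-21,"dz":5,"twist":0},{"dx":23.9,"dy":-21,"dz":5,"twist":0}]'
python3 -m pendant '[{"dx":0,"dy":0,"dz":0,"twist":0},{"dx":0,"dy":0,"dz":0,"twist":0}]'
python3 go.py .4129 .294 .0504 77.1
```

```text
time: 43.68
eef_pos: [0.412, 0.2942, 0.1411]
tcp_rot: [0.782, 0.623, 0.0, 0.0]
contact_force: [-1.4, -0.6, -0.3]
opening: 0.75
finger_force: 0.0
time: 43.92
eef_pos: [0.4121, 0.2949, 0.1419]
tcp_rot: [0.782, 0.623, 0.001, 0.0]
contact_force: [-0.3, 0.4, 0.3]
opening: 0.751
finger_force: 0.0
t 43.92 pos [0.4121 0.2949 0.1419] th 77.1 F [-0.3  0.4  0.3] open 0.751 ff 0.0 q6 0.65
to [0.4129, 0.294, 0.0504, 77.1] dx dy dz [-0.08  0.09  9.15] twist 0.0
```

```bash
python3 -m pendant '[{"dx":-0.1,"dy":0.1,"dz":3,"twist":0},{"dx":-0.1,"dy":0.1,"dz":6,"twist":0},{"dx":-0.1,"dy":0.1,"dz":9,"twist":0},{"dx":-0.1,"dy":0.1,"dz":9,"twist":0},{"dx":-0.1,"dy":0.1,"dz":9,"twist":0}]'
python3 -m pendant '[{"dx":0,"dy":0,"dz":0,"twist":0},{"dx":0,"dy":0,"dz":0,"twist":0},{"dx":0,"dy":0,"dz":0,"twist":0},{"dx":0,"dy":0,"dz":0,"twist":0},{"dx":0,"dy":0,"dz":0,"twist":0},{"dx":0,"dy":0,"dz":0,"twist":0}]' 0 50
python3 go.py .6174 .0608 .172 77.1
```

```text
time: 44.55
eef_pos: [0.4131, 0.294, 0.0522]
tcp_rot: [0.782, 0.623, 0.001, 0.0]
contact_force: [-0.2, 0.6, 0.1]
opening: 0.751
finger_force: 0.0
time: 45.3
eef_pos: [0.4131, 0.2941, 0.0526]
tcp_rot: [0.782, 0.623, 0.001, 0.0]
contact_force: [-2.8, -0.5, 5.8]
opening: 0.427
finger_force: 50.0
t 45.30 pos [0.4131 0.2941 0.0526] th 77.1 F [-2.8 -0.5  5.8] open 0.427 ff 50.032735071145 q6 0.64
to [0.6174, 0.0608, 0.172, 77.1] dx dy dz [-18.18  25.13 -11.92] twist 0.0
```

```bash
python3 -m pendant '[{"dx":0,"dy":0,"dz":-2,"twist":0},{"dx":0,"dy":0,"dz":-6,"twist":0},{"dx":0,"dy":0,"dz":-10,"twist":0},{"dx":-2,"dy":3,"dz":-12,"twist":0},{"dx":-5,"dy":7,"dz":-12,"twist":0},{"dx":-8,"dy":11,"dz":-12,"twist":0},{"dx":-11,"dy":15,"dz":-12,"twist":0},{"dx":-14,"dy":19,"dz":-12,"twist":0},{"dx":-17,"dy":23.5,"dz":-12,"twist":0},{"dx":-18.2,"dy":25.1,"dz":-12,"twist":0}]'
python3 -m pendant '[{"dx":0,"dy":0,"dz":0,"twist":0},{"dx":0,"dy":0,"dz":4,"twist":0},{"dx":0,"dy":0,"dz":8,"twist":0},{"dx":0,"dy":0,"dz":10,"twist":0},{"dx":0,"dy":0,"dz":10,"twist":0},{"dx":0,"dy":0,"dz":10,"twist":0}]'
python3 go.py .6174 .0608 .0596 77.1
```

```text
time: 46.55
eef_pos: [0.6175, 0.0578, 0.1704]
tcp_rot: [0.783, 0.622, -0.0, 0.0]
contact_force: [-1.2, 0.1, -2.4]
opening: 0.43
finger_force: 50.6
time: 47.3
eef_pos: [0.6175, 0.0606, 0.0728]
tcp_rot: [0.782, 0.624, 0.001, 0.001]
contact_force: [0.6, -0.3, -1.1]
opening: 0.432
finger_force: 50.6
t 47.30 pos [0.6175 0.0606 0.0728] th 77.2 F [ 0.6 -0.3 -1.1] open 0.432 ff 50.618855928769335 q6 0.16
to [0.6174, 0.0608, 0.0596, 77.1] dx dy dz [ 0.02 -0.01  1.32] twist 0.1
```

```bash
python3 -m pendant '[{"dx":0,"dy":0.1,"dz":0.6,"twist":0},{"dx":0,"dy":0.1,"dz":1.0,"twist":0},{"dx":0,"dy":0.1,"dz":1.1,"twist":0},{"dx":0,"dy":0.1,"dz":1.1,"twist":0},{"dx":0,"dy":0.1,"dz":1.1,"twist":0}]'; python3 -m pendant '[{"dx":0,"dy":0,"dz":0.1,"twist":0},{"dx":0,"dy":0,"dz":0.1,"twist":0}]'
```

```text
time: 47.92
eef_pos: [0.6173, 0.0599, 0.0598]
tcp_rot: [0.782, 0.623, 0.0, 0.0]
contact_force: [-0.2, 0.4, -1.6]
opening: 0.43
finger_force: 50.8
time: 48.18
eef_pos: [0.6174, 0.06, 0.0597]
tcp_rot: [0.782, 0.623, 0.0, 0.0]
contact_force: [-2.8, -0.3, 3.8]
opening: 0.429
finger_force: 51.1
```

Next I'll release, rise and back away so the top camera can check the result.

```bash
python3 -m pendant '[{"dx":0,"dy":0,"dz":-0.1,"twist":0},{"dx":0,"dy":0,"dz":-0.1,"twist":0},{"dx":0,"dy":0,"dz":-0.1,"twist":0},{"dx":0,"dy":0,"dz":-4,"twist":0},{"dx":0,"dy":0,"dz":-9,"twist":0},{"dx":0,"dy":0,"dz":-15,"twist":0},{"dx":0,"dy":0,"dz":-18,"twist":0}]' 75
python3 -m pendant '[{"dx":5,"dy":-3,"dz":0,"twist":0},{"dx":10,"dy":-6,"dz":0,"twist":0},{"dx":15,"dy":-9,"dz":0,"twist":0},{"dx":20,"dy":-12,"dz":0,"twist":0},{"dx":25,"dy":-15,"dz":0,"twist":0},{"dx":30,"dy":-18,"dz":0,"twist":0},{"dx":30,"dy":-18,"dz":0,"twist":0},{"dx":30,"dy":-18,"dz":0,"twist":0}]'
python3 - <<'E'
from plant import ctrl
import cv2
from h import *
c=ctrl.read_camera("top");cv2.imwrite("pics/top1.png",c["img"][:,:,::-1]);P=cloud(c);Z=P[...,2]
for n,u,v,z in(("red",253,218,.116),("black",273,243,.116),("cream",306,229,.116)):
    b=np.zeros(Z.shape,bool);b[v-14:v+15,u-14:u+15]=1
    m=blob(b&(Z>z-.006));vv,uu=np.nonzero(m);print(n,m.sum(),cast(c,[uu.mean(),vv.mean()],z).round(4))
E
```

```text
time: 49.05
eef_pos: [0.6188, 0.0599, 0.2435]
tcp_rot: [0.782, 0.623, 0.002, 0.002]
contact_force: [0.2, -0.2, -0.7]
opening: 0.749
finger_force: 0.0
time: 50.05
eef_pos: [0.5085, 0.3923, 0.2385]
tcp_rot: [0.782, 0.624, -0.0, 0.0]
contact_force: [0.3, 0.3, 0.6]
opening: 0.75
finger_force: 0.0
red 143 [[0.6172 0.0586 0.116 ]]
black 150 [[0.5622 0.0144 0.116 ]]
cream 144 [[ 0.5949 -0.0492  0.116 ]]
```

View pics/top1.png

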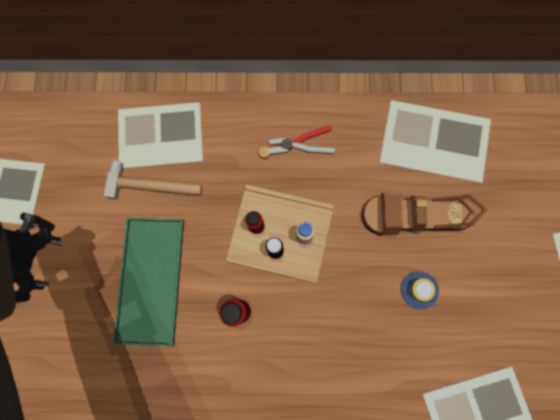

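The top view shows all three bottles upright on the board within about 1.5 mm of where they started, at (254,220), (274,246) and (305,231). The tin is on the pad at (424,290), the tray is empty and the bystanders haven't moved.

```bash
python3 -c "
from plant import ctrl
print(ctrl.sign_off())"
```

```text
the job is handed in; nothing more can be done
None
```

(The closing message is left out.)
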